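# Load a jar into the ratchet feeder

## Task

The jar feeder on the bench is empty and wound forward: flip its orange pawl off the ratchet teeth and turn the red-pegged knob all the way back to its home stop. Stand the jar with the yellow lid upright in the lane, between the black pusher and the yellow front lip, and let go of it. Then flip the pawl back onto the teeth and advance the knob exactly four clicks, so that the pusher brings the jar right up behind the front lip; leave the other two jars alone.

Things in the scene. Friction and masses are not known exactly. Their poses are not given: they have to be found in the camera images.
- feeder: Jar feeder fixed to the bench: blue base 165 (x) x 320 (y) x 10 mm, origin at the centre of its underside, z up. On its -y half a lane runs along y at x = 0; on its +y half a grey housing, 150 x 150 mm, top at z = 32 mm, carries the ratchet knob, with the pawl at the knob's +x side
- lip (a point): Middle of the inner face of the yellow front lip that closes the lane's -y end, at the lane floor (feeder frame 0, -142, 10 mm), axes as the feeder's. The lane is 60 mm wide inside; lip and steel side rails are 6 mm thick and stand 20 mm above its floor. A jar touching the lip has its axis 24 mm from here towards +y
- knob_axis (a point): Vertical axis of the ratchet knob (feeder frame 0, 70, 39 mm), on the flat of its disc. The disc has radius 66 mm; 15 steel saw teeth, 7 mm high, stand on it from radius 51 to 65 mm; its hub, radius 12 mm, is 8 mm high
- peg_top (a point): Centre of the top of the knob's red upright peg, diameter 14 mm, 40 mm tall (z = 39 to 79 mm), 40 mm off the knob's axis; push it round with 3 to 8 N. In the feeder frame it lies at 274 degrees (counter-clockwise from +x, seen from above) about the axis when knob is 0; that angle falls by knob as the knob advances, so the peg passes the -x side
- knob (a joint): Knob angle, rad: 0 at the home stop, growing clockwise seen from above (advance), end stop 3.06. One click is 24 degrees (0.419): the pawl drops behind a tooth at each whole multiple, and on the teeth it lets the knob turn forward only. With the pawl off it turns both ways; friction keeps it where it is left. Starts between 5 and 7 clicks
- pusher (a joint): Travel of the black pusher (52 mm wide, 36 mm tall), m, geared to the knob: 0.014 per click towards the lip (-y). Its face is 112 mm from the lip with the knob home and 56 mm at four clicks: a 48 mm jar it pushes then stands 8 mm short of the lip. The jar meets the lip and blocks the knob at about 4.57 clicks (1.91 rad)
- pusher_face (a point): Middle of the pusher's front face, 20 mm above the lane floor
- pawl_hinge (a point): Hinge of the orange pawl (feeder frame 58, 115, 55 mm), along the feeder's x. The pawl is an L that rocks on its corner here: a beam 10 mm wide, 48 mm long and, at right angles, a rod of radius 4 mm. On the teeth the beam lies level towards -y and the rod stands upright; off them the beam stands nearly upright and the rod lies nearly level towards +y
- pawl_ball (a point): Centre of the orange ball, radius 9 mm, on the pawl's rod, 48 mm from the hinge. The pawl keeps either state by its weight and topples when its upright arm is pushed some 45 degrees, by under 2 N: to +y to free it, to -y to put it back. Closed fingers let down into the angle of the L, tips 25 mm above the hinge, and moved to 30 mm past the hinge along y do either
- pawl (a joint): Angle of the pawl, rad: 0 down between the teeth, up to 0.16 on top of a tooth, 1.4 flipped off fully (its stop)
- jar_yellow: The jar to load: white plastic, body diameter 48 mm, 62 mm tall, topped by a yellow lid, diameter 51 mm, 18 mm tall (80 mm in all), about 0.18 kg. Origin at the centre of its underside, z up. Held 45 to 60 mm above its underside, it goes into the lane with the fingers clear of the rails
- jar_blue: Same jar with a blue lid; leave it alone
- jar_red: Same jar with a red lid; leave it alone
Mind the look-alikes: they are no part of the job. Leave any turquoise look-alike of the jar_yellow alone.

How it is judged:
By the outcome, as a careful person would: the job done as asked, in the order asked, and still so for the second after the job is handed in, with the robot touching nothing.
It also fails if it takes over 64 s, if anything falls off the work surface, if the arm or the gripper's body presses on something with over 40 N, if the wrist force passes 120 N, or if a joint passes its speed limit or range.

## Robot

A 7-joint arm with a two-finger parallel gripper is mounted at the origin on the work surface. World frame = base frame: x ahead of the robot, y to its left, z up, the work surface at z = 0. Lengths are in m, angles in rad, forces in N, time in s.
With the tool pointing down it reaches from about 0.425 to 0.925 m from the base axis. Payload 6.8 kg.
Tool frame: the origin (TCP) lies on the centre line of the jaws, within the pads' length; the fingertips stand 22 mm ahead of it and the grasp point (between the pads) lies 3 mm ahead of it; z points along the fingers, y is the direction in which the jaws open and shut (so a half turn about z gives the same grasp; the last joint's range is limited). The gripper opens to 85 mm and grips with 20 to 120 N. Pads are 22 mm wide; open, the fingers measure 114 mm over their backs; the gripper's body (76 mm by 85 mm) begins 54 mm behind the grasp point. The pads swing forward as they close: fully open they stand 13 mm farther back than shut.
Start: joints at [-1.342, 0.477, 0.022, 1.555, -0.011, 1.109, -0.083], TCP at [0.223, 0.637, 0.253] pointing down, gripper open.
Joint ranges: [-2.96, 2.96], [-0.34, 2.1], [-1.41, 1.46], [0.24, 2.44], [-1.37, 4.51], [0.17, 1.92], [-2.96, 2.96]. Speed limits (rad/s): [2.39, 2.39, 3.14, 3.14, 3.14, 3.14, 3.14].

## Interface

Orientations are given as a 3x3 rotation matrix whose columns are the frame's x, y, z axes.
In Python, from station import manip gives the robot as it stands. Calls block until the motion is done:
- manip.move_to(position, orientation): joint-space move of the TCP to a pose.
- manip.line_to(position, rot=None, rate=0.15): straight line of the TCP; rot=None keeps the orientation; rate is the mean speed in m/s.
- manip.set_joints(angles): joint-space move.
- manip.command_gripper(opening, strength=None): finger opening in m; strength is the grip in N (None keeps the last); returns when the fingers have stopped.
- manip.sleep(seconds).
- manip.ik(position, orientation): joint angles nearest the present ones, or None.
- manip.read_camera(name): name is "scene" or "top" or "wrist"; returns a dict with "pixels" (480x640x3 uint8, blue, green, red), "camera_matrix" (3x3 intrinsics, pixels), "dist_coeffs" ([k1, k2, p1, p2, k3] as OpenCV has them; the pictures are not rectified), "world_to_cam" (4x4, takes a point from world to camera coordinates). Camera axes: x right, y down, z forward; pixel columns grow to the right and rows downward; lengths in m; the calibration is good to about 2 mm. A picture is of the moment at which its call begins. There is no depth.
A pose or a line that the arm cannot do raises manip.MotionError and nothing moves.
- manip.sign_off(): hands the job in, once; it reports no verdict.
Trained networks look in the newest picture that a camera, given by its name, has taken for a name from the list of things; names that differ only in an ending like _2 or _b are one class to them, and where a whole thing is asked for, a point or a joint stands for the part that bears it (a point fixed in the world has none). Each returns a list of dicts, best first, with "p" (0 to 1); they miss things now and then, are a little off and sometimes report something else, mostly with a low value. They report only what shows in the picture. A call takes as long as a camera call. They do not tell look-alikes from the thing itself.
- manip.find_in(camera, thing): "rect" ([left, top, right, bottom] as shares, 0 to 1, of the picture: columns of its width, rows of its height, round what is visible of it).
Readings, each from a call of its own:
- manip.get_time_s(): time.
- manip.get_qpos(): joint angles.
- manip.get_dq(): joint speeds.
- manip.get_joint_torque(): joint torques, N m.
- manip.get_tool_pos(): TCP position.
- manip.get_tool_rot(): TCP orientation.
- manip.get_contact_force(): force on the tool from outside, world axes, zero at the start.
- manip.get_wrist_torque(): the same for the moment, N m.
- manip.get_finger_gap(): finger opening in m.
Only numpy, scipy, OpenCV 4.12 (cv2) and the standard library are available. Lean on these libraries where they do the work, as an engineer would, in place of code of your own. Each camera call takes 0.05 s, during which the arm holds its last target.

## Working session

There is one attempt and no reset: what is moved stays moved. The work goes in short steps, each a Python script; the robot and the scene stay as the last script left them, time stands still between calls to the robot, and variables do not carry over. Pictures are saved under pics/ and viewed, and the job is handed in when it is done.

```bash
ls; mkdir -p pics
python3 - <<'E'
from station import manip
import cv2
for c in ["scene","top","wrist"]:
    r=manip.read_camera(c); cv2.imwrite(f"pics/{c}0.png",r["pixels"])
    print(c,r["camera_matrix"].tolist(),r["dist_coeffs"],r["world_to_cam"].round(4).tolist())
    if c!="wrist":
        for t in ["feeder","jar_yellow","peg_top","pawl_ball","pusher_face","lip","knob_axis"]:
            try: print(c,t,[(d["p"],[round(a*b) for a,b in zip(d["rect"],[640,480,640,480])]) for d in manip.find_in(c,t)][:4])
            except Exception as e: print(t,e)
print(manip.get_time_s())
E
```

```text
pics
scene [[601.0163218287879, 0.0, 325.60336091614334], [0.0, 601.0163218287879, 240.6967783757366], [0.0, 0.0, 1.0]] [0.07086346 0.         0.         0.         0.        ] [[0.651, 0.7591, 0.0069, -0.3451], [0.5687, -0.4816, -0.6668, -0.2654], [-0.5028, 0.438, -0.7452, 1.4486], [0.0, 0.0, 0.0, 1.0]]
scene feeder [(0.63, [279, 176, 449, 307])]
scene jar_yellow [(0.74, [224, 319, 260, 374]), (0.58, [238, 373, 276, 428])]
scene peg_top [(0.58, [357, 179, 425, 237])]
scene pawl_ball [(0.8, [413, 187, 437, 226])]
scene pusher_face [(0.64, [315, 241, 371, 271])]
scene lip [(0.67, [278, 178, 448, 304])]
scene knob_axis [(0.82, [280, 178, 449, 305]), (0.74, [207, 254, 238, 302]), (0.37, [362, 180, 421, 238])]
top [[571.6640032069315, 0.0, 324.7503795328433], [0.0, 571.6640032069315, 250.13682177581506], [0.0, 0.0, 1.0]] [-0.02303665  0.          0.          0.          0.        ] [[-0.1696, -0.9855, -0.003, 0.039], [-0.9641, 0.1665, -0.2069, 0.5672], [0.2045, -0.0322, -0.9783, 1.037], [0.0, 0.0, 0.0, 1.0]]
top feeder [(0.96, [169, 228, 337, 331])]
top jar_yellow [(0.96, [403, 196, 432, 228]), (0.9, [407, 143, 442, 185]), (0.58, [168, 228, 338, 333])]
top peg_top [(0.79, [178, 249, 250, 316])]
top pawl_ball [(0.54, [172, 247, 209, 264]), (0.17, [168, 227, 339, 330])]
top pusher_face [(0.77, [255, 255, 311, 280])]
top lip [(0.59, [169, 228, 335, 333])]
top knob_axis [(0.93, [169, 228, 336, 334])]
wrist [[418.5922323524703, 0.0, 326.25340189747845], [0.0, 418.5922323524703, 247.0054271142214], [0.0, 0.0, 1.0]] [-0.06471194  0.          0.          0.          0.        ] [[0.3307, 0.9438, 0.0007, -0.6759], [0.8937, -0.3134, 0.321, -0.0421], [0.3032, -0.1055, -0.9471, 0.3795], [0.0, 0.0, 0.0, 1.0]]
0.85
```

View pics/scene0.png

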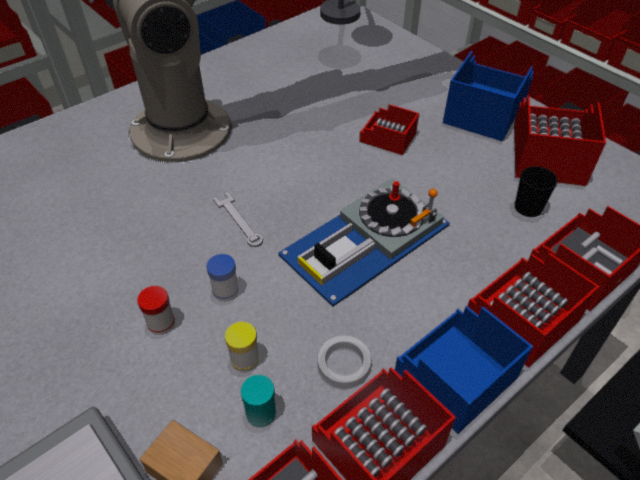

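View pics/top0.png

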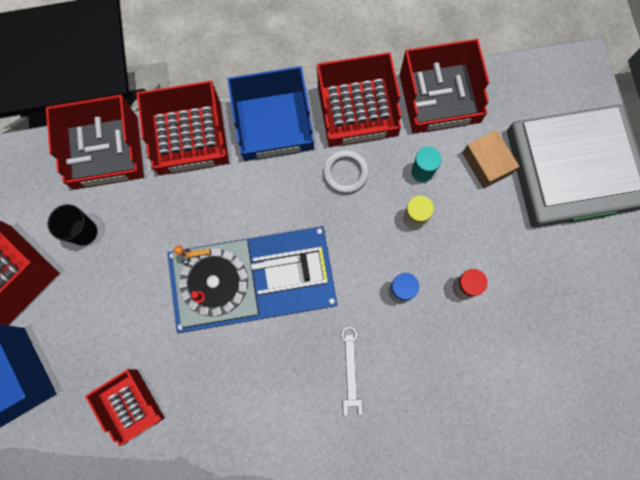

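Run:
```python
import cv2
a=cv2.imread("pics/top0.png")[215:345,155:350]
cv2.imwrite("pics/topcrop0.png",cv2.resize(a,None,fx=4,fy=4,interpolation=cv2.INTER_CUBIC))
a=cv2.imread("pics/scene0.png")[165:315,265:460]
cv2.imwrite("pics/scenecrop0.png",cv2.resize(a,None,fx=4,fy=4,interpolation=cv2.INTER_CUBIC))
```

```text
(no output)
```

View pics/topcrop0.png

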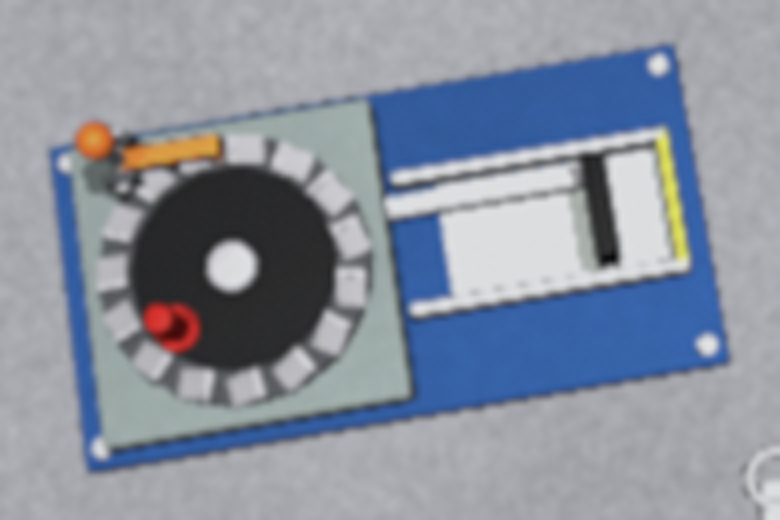

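View pics/scenecrop0.png

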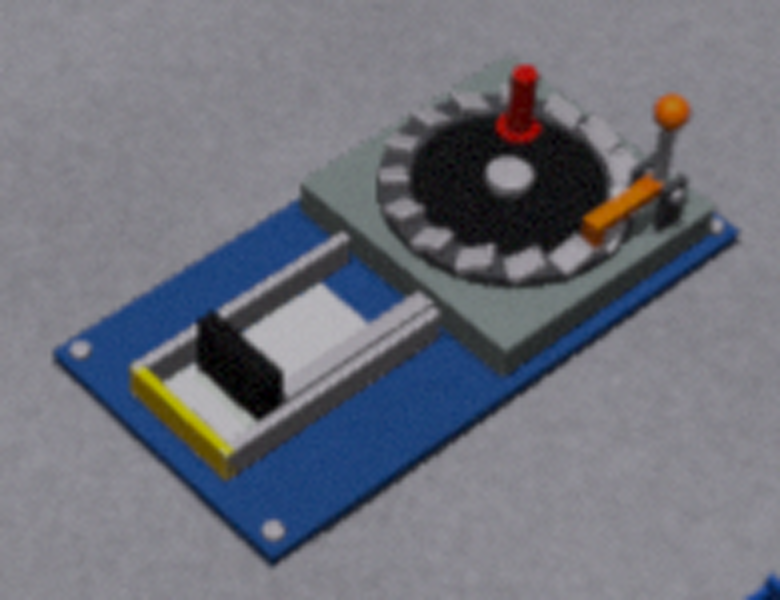

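The feeder is at top (168–338, 228–333), with its lip at the right (world −y) and its pawl on the teeth at (180,250). The peg is at (196,297). The yellow jar is at top (420,209) and scene (241,346). The turquoise one at (428,163) is the look-alike.

```bash
cat > h.py <<'E'
import numpy as np, cv2
from station import manip
from scipy.optimize import least_squares
def proj(cam,P):
    T=cam["world_to_cam"]
    r,_=cv2.Rodrigues(T[:3,:3]); p,_=cv2.projectPoints(np.array(P,float).reshape(-1,1,3),r,T[:3,3],cam["camera_matrix"],np.array(cam["dist_coeffs"]))
    return p.reshape(-1,2)
def F2W(f,P):
    P=np.atleast_2d(np.array(P,float)); c,s=np.cos(f[2]),np.sin(f[2])
    return np.c_[f[0]+c*P[:,0]-s*P[:,1], f[1]+s*P[:,0]+c*P[:,1], P[:,2]]
def ray_z(cam,uv,z):
    T=cam["world_to_cam"];R=T[:3,:3]
    n=cv2.undistortPoints(np.array([[uv]],float),cam["camera_matrix"],np.array(cam["dist_coeffs"])).ravel()
    d=R.T@np.r_[n,1]; o=-R.T@T[:3,3]
    return o+d*(z-o[2])/d[2]
E
python3 - <<'E'
from h import *
S=manip.read_camera("scene");T=manip.read_camera("top")
def tc(x,y): return [(x+.5)/4-.5+155,(y+.5)/4-.5+215]
def sc(x,y): return [(x+.5)/4-.5+265,(y+.5)/4-.5+165]
m=.001
tp=[((-82.5,-160,10),tc(728,362)),((82.5,-160,10),tc(672,45)),((82.5,160,10),tc(50,150)),((-82.5,160,10),tc(90,470)),
 ((0,70,47),tc(232,266)),((58,115,103),tc(94,140))]
sp=[((-82.5,-160,10),sc(55,355)),((82.5,-160,10),sc(273,562)),((82.5,160,10),sc(740,235)),((0,70,47),sc(510,173)),((58,115,103),sc(671,112))]
pt=np.array([a for a,_ in tp])*m;qt=np.array([b for _,b in tp]);ps=np.array([a for a,_ in sp])*m;qs=np.array([b for _,b in sp])
def res(f): return np.r_[(proj(T,F2W(f,pt))-qt).ravel(),(proj(S,F2W(f,ps))-qs).ravel()]
r=least_squares(res,[0.55,0.15,0],loss="soft_l1",x_scale=[.01,.01,.05])
print(r.x); print(r.fun.reshape(-1,2).round(1).tolist())
f=r.x; np.save("f.npy",f)
for k in [5,6,7]:
    a=np.radians(274-24*k); P=F2W(f,[.04*np.cos(a),.07+.04*np.sin(a),.079]); print(k,proj(T,P),proj(S,P))
print("peg obs",tc(158,318),sc(525,73))
def yel(c,lo,hi):
    b=c["pixels"].astype(int); mk=((b[...,2]>120)&(b[...,1]>120)&(b[...,0]<90)).astype(np.uint8)
    n,l,st,ce=cv2.connectedComponentsWithStats(mk); return [(st[i].tolist(),ce[i].round(1).tolist()) for i in range(1,n) if st[i][4]>60]
print(yel(T,0,0),yel(S,0,0)); print(T["pixels"][209,420],T["pixels"][163,428])
for k in "jar_yellow jar_blue jar_red".split(): print(k,[(d["p"],(np.array(d["rect"])*[640,480,640,480]).round(1).tolist()) for d in manip.find_in("top",k)])
E
```

```text
[0.54494838 0.09387189 0.00239171]
[[1.3, -0.2], [0.9, -1.0], [-0.4, -0.6], [-0.6, 0.9], [0.2, -0.0], [0.5, 0.3], [-0.7, -0.9], [0.2, -0.4], [0.8, -1.1], [0.2, 0.1], [0.5, 0.3]]
5 [[202.66127278 298.97877988]] [[387.27121116 183.14865127]]
6 [[194.96081306 294.7719316 ]] [[395.49133372 182.90841439]]
7 [[189.81281111 287.75715459]] [[403.44527082 184.98044694]]
peg obs [194.125, 294.125] [395.875, 182.875]
[([407, 197, 25, 24, 188], [418.5, 205.5]), ([187, 249, 23, 8, 92], [198.0, 252.6])] [([299, 257, 24, 22, 80], [310.6, 267.4]), ([225, 322, 31, 26, 640], [240.0, 334.6])]
[ 91 220 219] [191 195  70]
jar_yellow [(0.85, [404.6, 196.1, 431.7, 228.3]), (0.63, [411.7, 145.9, 441.0, 183.1])]
jar_blue [(0.96, [385.7, 273.3, 419.2, 301.6]), (0.16, [252.9, 252.2, 312.2, 283.3])]
jar_red [(0.68, [452.2, 270.6, 489.0, 303.9])]
```

```bash
cat >> h.py <<'E'
def ringpts(x,y):
    a=np.linspace(0,2*np.pi,60); return np.vstack([np.c_[x+.0255*np.cos(a),y+.0255*np.sin(a),np.full(60,z)] for z in (.062,.08)])
def lidmask(c,box,hue):
    x0,y0,x1,y1=box; hsv=cv2.cvtColor(c["pixels"],cv2.COLOR_BGR2HSV)
    m=((abs(hsv[...,0].astype(int)-hue)<9)&(hsv[...,1]>90)).astype(np.uint8); k=np.zeros_like(m);k[y0:y1,x0:x1]=1; m=m*k
    n,l,st,ce=cv2.connectedComponentsWithStats(m); i=1+np.argmax(st[1:,4]); s=st[i]; return np.array([s[0]-.5,s[1]-.5,s[0]+s[2]-.5,s[1]+s[3]-.5])
def jarfit(cs,bs,x0,dz=0):
    def res(p):
        r=[]
        for c,b in zip(cs,bs):
            q=proj(c,ringpts(*p)+[0,0,dz]); r+=list(np.r_[q.min(0),q.max(0)]-b)
        return r
    s=least_squares(res,x0,x_scale=.01); return s.x,s.fun.round(1)
E
python3 - <<'E'
from h import *
S=manip.read_camera("scene");T=manip.read_camera("top")
bt=lidmask(T,(395,190,440,232),30);bs=lidmask(S,(215,312,265,360),28);print(bt,bs)
x0=ray_z(T,[420,209],.08)[:2]
print(x0,jarfit([T],[bt],x0),jarfit([S],[bs],x0),jarfit([T,S],[bt,bs],x0))
for n,uv in dict(blue=(405,286),red=(474,282),turq=(428,157)).items(): print(n,ray_z(T,uv,.08))
f=np.load("f.npy")
# reach checks
R=lambda yx: None
def down(a): # tool y axis at angle a in xy
    y=np.array([np.cos(a),np.sin(a),0]);z=np.array([0,0,-1.]);x=np.cross(y,z);return np.c_[x,y,z]
print(manip.get_tool_rot().round(2).tolist())
for nm,P in dict(pawlA=[.058,.095,.102],pawlB=[.058,.145,.2],pawl0=[.058,.05,.2],lane=[0,-.08,.09],peg=[-.05,.07,.1],home=[0,.03,.1]).items():
    w=F2W(f,P)[0]
    for a in [0,np.pi/2,np.pi,-np.pi/2]:
        q=manip.ik(w,down(a)); print(nm,w.round(3),round(a,2),None if q is None else np.round(q,2))
E
```

```text
[406.5 195.5 433.5 222.5] [224.5 321.5 256.5 353.5]
[ 0.60942404 -0.25019118] (array([ 0.61168711, -0.25190997]), array([-0.5, -0.5,  0.5,  0.5])) (array([ 0.61173081, -0.25213959]), array([-0.4, -0.5,  0.4,  0.5])) (array([ 0.61170548, -0.25204342]), array([-0.4, -0.6,  0.5,  0.5, -0.3, -0.6,  0.4,  0.4]))
blue [ 0.46879886 -0.19251712  0.08      ]
red [ 0.45424042 -0.32061401  0.08      ]
turq [ 0.70988953 -0.28709753  0.08      ]
[[-0.94, 0.33, 0.0], [0.33, 0.94, 0.0], [-0.0, 0.0, -1.0]]
pawlA [0.603 0.189 0.102] 0 [-0.74  0.62  0.47  1.81 -0.37  0.8  -0.08]
pawlA [0.603 0.189 0.102] 1.57 [-0.52  0.58  0.16  1.79 -0.12  0.78  1.27]
pawlA [0.603 0.189 0.102] 3.14 [-0.25  0.59 -0.21  1.77  0.16  0.8   2.6 ]
pawlA [0.603 0.189 0.102] -1.57 [-0.84  0.66  0.62  1.81 -0.5   0.83 -1.54]
pawlB [0.603 0.239 0.2  ] 0 [-0.81  0.52  0.47  1.7  -0.27  0.99 -0.24]
pawlB [0.603 0.239 0.2  ] 1.57 [-0.58  0.49  0.15  1.68 -0.08  0.98  1.17]
pawlB [0.603 0.239 0.2  ] 3.14 [-0.34  0.49 -0.19  1.66  0.1   1.    2.58]
pawlB [0.603 0.239 0.2  ] -1.57 [-0.95  0.57  0.69  1.71 -0.41  1.01 -1.69]
pawl0 [0
[... 467 characters left out ...]
0.97  0.96  1.26  2.05 -1.1   1.07 -2.28]
lane [0.545 0.014 0.09 ] -1.57 [-0.64  0.58  0.66  2.03 -0.54  0.71 -1.21]
peg [0.495 0.164 0.1  ] 0 [-0.78  0.47  0.42  2.07 -0.3   0.66 -0.15]
peg [0.495 0.164 0.1  ] 1.57 [-0.58  0.44  0.17  2.06 -0.12  0.65  1.24]
peg [0.495 0.164 0.1  ] 3.14 [-0.29  0.44 -0.18  2.04  0.12  0.67  2.59]
peg [0.495 0.164 0.1  ] -1.57 [-0.93  0.51  0.63  2.08 -0.47  0.69 -1.56]
home [0.545 0.124 0.1  ] 0 [-0.69  0.52  0.46  1.98 -0.35  0.71 -0.01]
home [0.545 0.124 0.1  ] 1.57 [-0.48  0.49  0.18  1.97 -0.13  0.69  1.36]
home [0.545 0.124 0.1  ] 3.14 [-0.21  0.49 -0.16  1.95  0.11  0.71  2.7 ]
home [0.545 0.124 0.1  ] -1.57 [-0.8   0.56  0.62  1.99 -0.48  0.74 -1.46]
```

```bash
cat >> h.py <<'E'
def down(a):
    y=np.array([np.cos(a),np.sin(a),0]);z=np.array([0,0,-1.]);x=np.cross(y,z);return np.c_[x,y,z]
f=np.load("f.npy")
def W(x,y,z): return F2W(f,[x*.001,y*.001,z*.001])[0]
def pegW(k,z,r=40): 
    a=np.radians(274-24*k); return W(r*np.cos(a),70+r*np.sin(a),z)
def jaw(k): return np.radians(274-24*k-90)+f[2]   # jaw angle, tangent
def snap(c,n,box=None,s=4):
    r=manip.read_camera(c); a=r["pixels"]
    if box: a=cv2.resize(a[box[1]:box[3],box[0]:box[2]],None,fx=s,fy=s,interpolation=cv2.INTER_CUBIC)
    cv2.imwrite(f"pics/{n}.png",a); return r
TB=(155,215,350,345);SB=(265,150,460,300)
E
python3 - <<'E'
from h import *
R=down(f[2])
manip.command_gripper(0.0,30)
manip.move_to(W(58,90,170),R); print(manip.get_time_s())
manip.line_to(W(58,91,103),rate=.15); print(manip.get_contact_force().round(1))
manip.line_to(W(58,145,103),rate=.1); print(manip.get_contact_force().round(1),manip.get_tool_pos()-W(58,145,103))
manip.line_to(W(58,147,170),rate=.2); print(manip.get_time_s())
manip.line_to(W(-26,101,170),rate=.2)
snap("scene","s1",SB);snap("top","t1",TB);print(manip.get_time_s())
E
```

```text
4.1083
[ 0.6 -0.8 -0.4]
[ 0.2 -0.5 -0.4] [-7.60474548e-05 -4.14601584e-05 -8.44982911e-05]
5.8833
6.6083
```

View pics/s1.png

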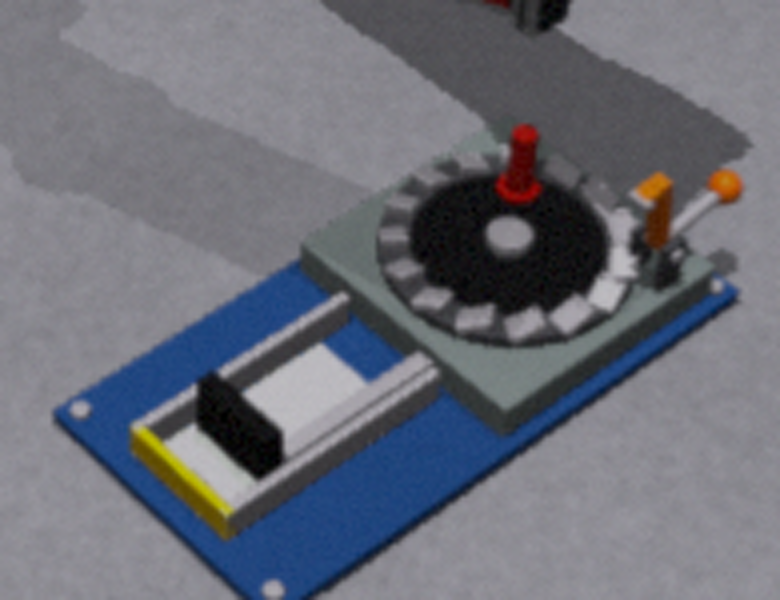

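View pics/t1.png

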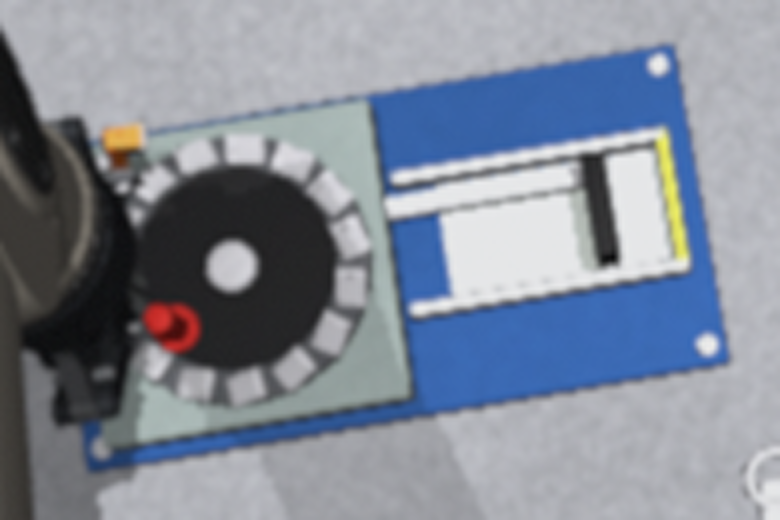

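The pawl is off: its beam stands upright at scene crop (655,210) and the rod lies level. Next I grip the peg and wind the knob back.

Run:
```python
from h import *
print(np.degrees(jaw(6)),np.degrees(jaw(0)))
manip.command_gripper(0.034)
manip.move_to(pegW(6,125),down(jaw(6))); 
manip.line_to(pegW(6,80),rate=.15)
print(manip.get_time_s(),manip.get_qpos().round(2),manip.get_contact_force().round(1))
manip.command_gripper(0.0,30); print(manip.get_finger_gap(),manip.get_contact_force().round(1))
ks=np.r_[np.linspace(6,0,9)[1:],-.04]
for k in ks:
    manip.line_to(pegW(k,80),rot=down(jaw(k)),rate=.045)
    print(round(k,2),manip.get_contact_force().round(1),manip.get_finger_gap().__round__(4))
print(manip.get_time_s(),manip.get_qpos().round(2))
snap("scene","s2",SB);snap("top","t2",TB)
```

```text
40.13703489641565 184.13703489641566
8.1333 [-0.71  0.53  0.3   2.   -0.25  0.65  0.46] [0.3 0.4 0.5]
0.012896503542011207 [0.9 1.6 4.7]
5.25 [-1.5  0.6  7.5] 0.0124
4.5 [0.3 1.  7.7] 0.0126
3.75 [-0.3  2.1  8.7] 0.0123
3.0 [-1.   0.4  8.4] 0.0127
2.25 [0.4 1.1 7.7] 0.0124
1.5 [0.8 0.8 7.4] 0.0126
0.75 [0.1 1.7 7.1] 0.0123
0.0 [-0.4  1.4  8.3] 0.0127
-0.04 [-2.8  0.5 11.2] 0.0126
12.425 [-0.07  0.54 -0.34  1.94  0.27  0.7   2.66]
```

View pics/s2.png

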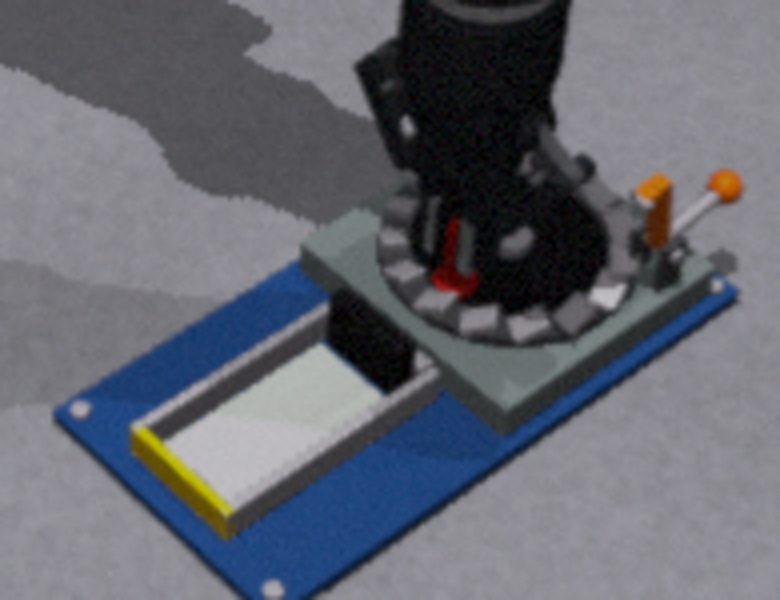

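View pics/t2.png

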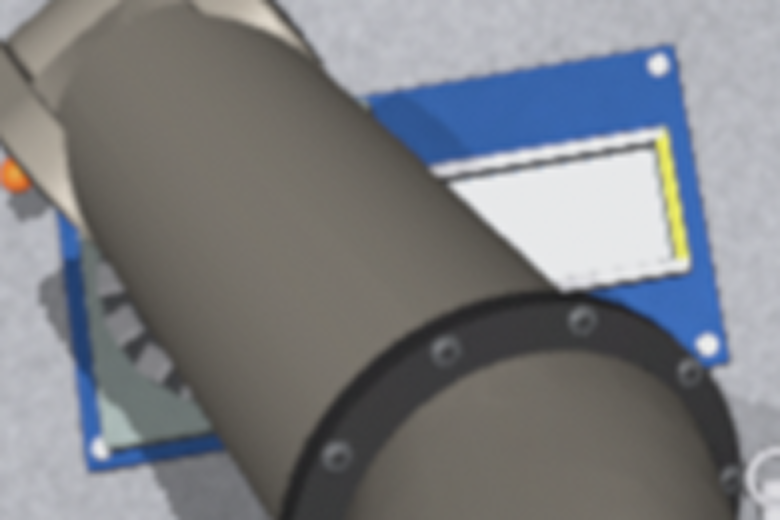

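The pusher has gone back and the peg is at the home side. I'll push a little further until the force rises, to confirm it's on the stop.

Run:
```python
from h import *
for k in [-.1,-.16,-.22]:
    manip.line_to(pegW(k,80),rot=down(jaw(k)),rate=.03)
    F=manip.get_contact_force(); print(k,F.round(1))
    if F[0]<-9: break
manip.line_to(pegW(0,80),rot=down(jaw(0)),rate=.03);print(manip.get_contact_force().round(1))
manip.command_gripper(0.034); 
manip.line_to(pegW(0,170),rate=.25); print(manip.get_time_s())
jx,jy=.6117,-.2520
manip.command_gripper(0.07)
manip.move_to([jx,jy,.16],down(np.pi)); print(manip.get_time_s(),manip.get_qpos().round(2))
S=snap("scene","s3",SB);T=snap("top","t3",(155,215,350,345));
cv2.imwrite("pics/s3f.png",S["pixels"])
```

```text
-0.1 [-6.1  0.2 12.6]
-0.16 [-8.5 -0.5 16.3]
-0.22 [-11.3   2.3  18.5]
[-3.5  1.1 11.3]
14.4
16.2667 [ 0.94  0.76 -0.99  1.62  0.69  1.14  2.92]
```

View pics/t3.png

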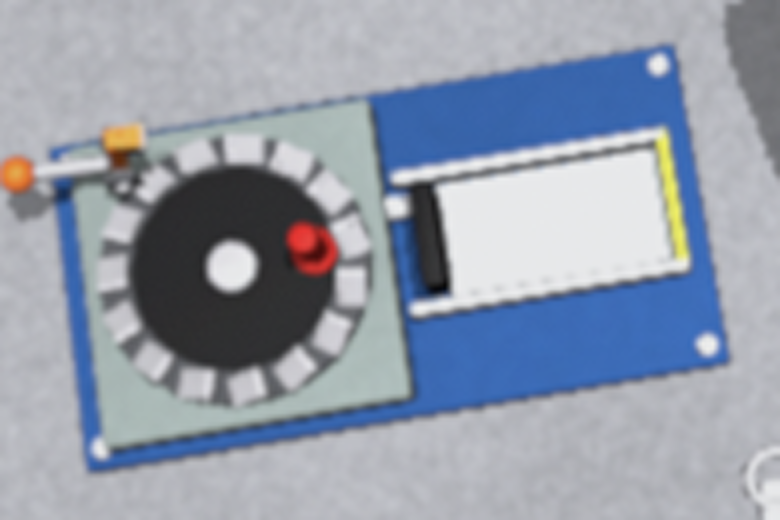

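View pics/s3f.png

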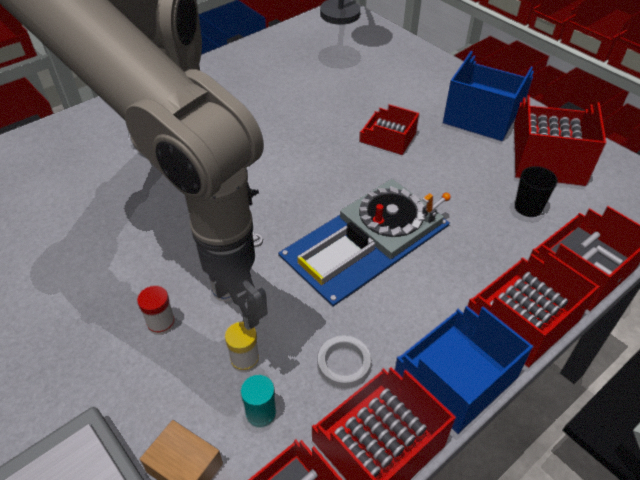

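Run:
```python
from h import *
T=manip.read_camera("top");
for k in (0,.25,-.25): print(k,(4*(proj(T,[pegW(k,79)])[0]-[155,215]+.5)-.5).round(0))
jx,jy=.6117,-.2520; a=np.pi/2
R=down(a)
manip.move_to([jx,jy,.15],R)
manip.line_to([jx,jy,.052],rate=.15); print(manip.get_time_s(),manip.get_contact_force().round(1),manip.get_qpos().round(2))
manip.command_gripper(0.0,40); print(manip.get_finger_gap(),manip.get_contact_force().round(1))
manip.line_to([jx,jy,.19],rate=.2); print(manip.get_contact_force().round(1))
manip.move_to(W(0,-88,190),down(a+f[2])); print(manip.get_time_s(),manip.get_finger_gap())
S=snap("scene","s4",(200,100,460,320),3)
```

```text
0 [303. 235.]
0.25 [305. 244.]
-0.25 [301. 227.]
18.4833 [0.7 0.4 0.9] [ 0.71  0.76 -0.59  1.69  0.54  0.86  1.45]
0.04984684899364458 [-0.6 -0.2  6.3]
[ 0.   0.8 -2.7]
20.6833 0.04970308173647356
```

View pics/s4.png

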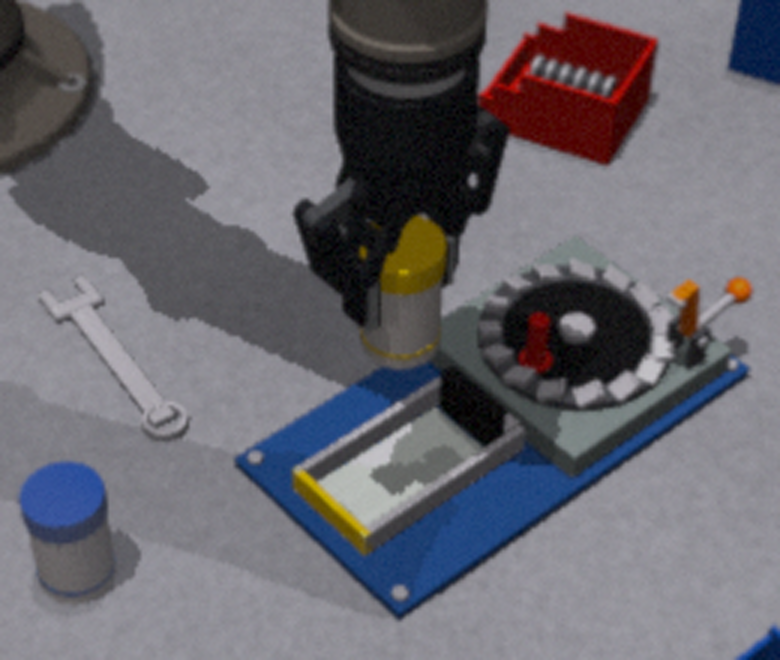

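The jar is held upright at scene crop (405,290) and the knob is at home. Now I lower it into the lane.

Run:
```python
from h import *
manip.line_to(W(0,-88,80),rate=.15)
for z in (72,67,64,63,62,61):
    manip.line_to(W(0,-88,z),rate=.05); F=manip.get_contact_force(); print(z,F.round(1))
    if F[2]>3: break
manip.command_gripper(0.066); print(manip.get_contact_force().round(1))
manip.line_to(W(0,-88,170),rate=.2)
manip.command_gripper(0.0,30)
manip.line_to(W(58,137,170),rate=.3)
print(manip.get_time_s())
S=snap("scene","s5",SB);T=snap("top","t5",TB)
bs=lidmask(S,(265,180,400,320),28);print(bs)
```

```text
72 [-0.5  0.8 -1.5]
67 [ 0.5 -0.9 -1.5]
64 [-0.4  0.2 -3. ]
63 [-2.1  0.3  4.2]
[ 0.1  0.7 -0.3]
25.225
[319.5 220.5 348.5 246.5]
```

View pics/s5.png

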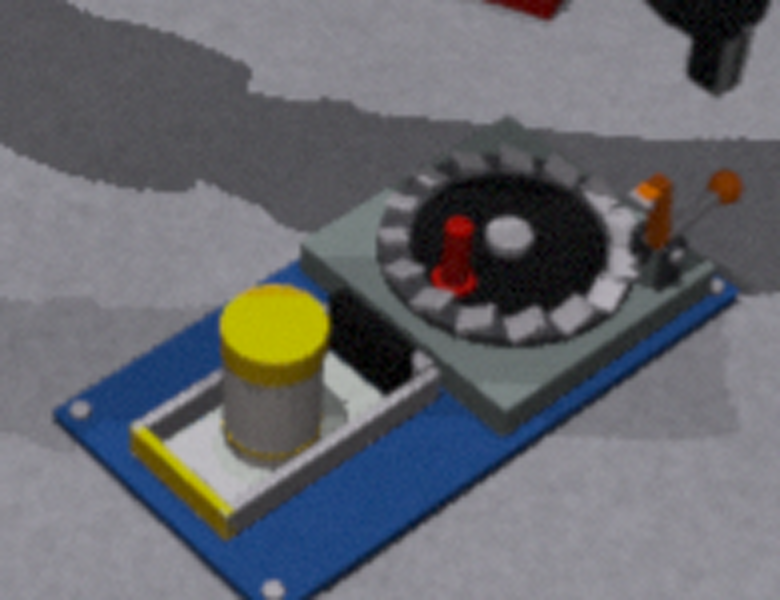

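View pics/t5.png

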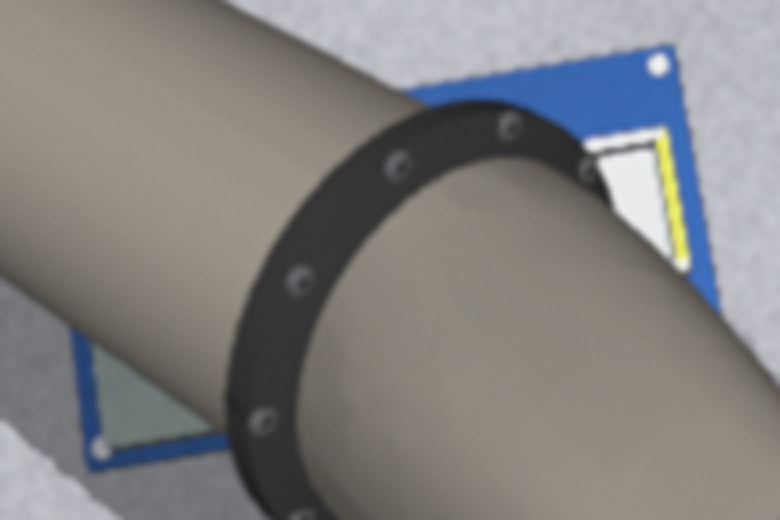

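The jar stands upright in the lane and is released. Next I flip the pawl back.

Run:
```python
from h import *
manip.line_to(W(58,142,150),rate=.2)
manip.line_to(W(58,142,103),rate=.15); print(manip.get_contact_force().round(1))
manip.line_to(W(58,85,103),rate=.1); print(manip.get_contact_force().round(1))
manip.line_to(W(58,83,170),rate=.2)
manip.command_gripper(0.034)
manip.move_to(pegW(0,140),down(jaw(0)))
print(manip.get_time_s(),manip.get_qpos().round(2))
S=snap("scene","s6",SB)
```

```text
[ 0.6 -0.4  0.5]
[-0.1  0.4  0.2]
28.975 [ 0.46  0.69 -1.1   1.88  0.72  1.04  2.27]
```

View pics/s6.png

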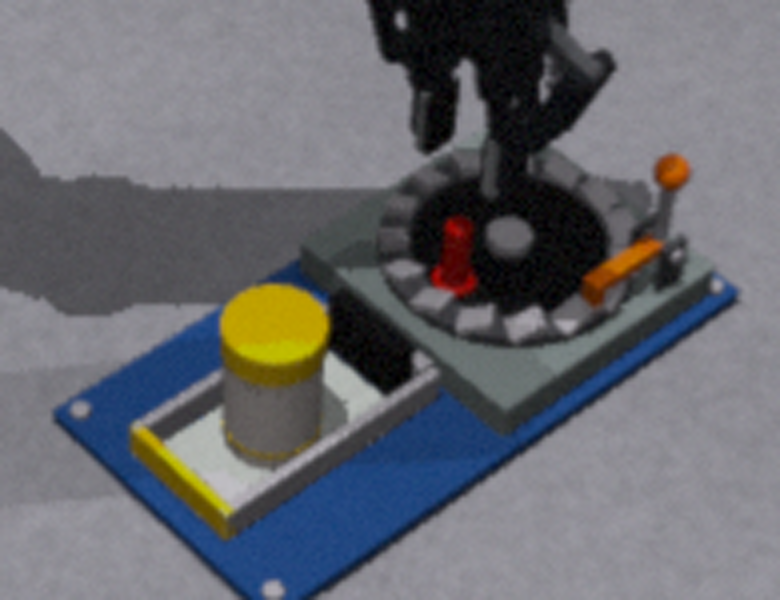

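Run:
```python
from h import *
manip.line_to(pegW(0,80),rate=.15); print(manip.get_contact_force().round(1))
manip.command_gripper(0.0,30); print(manip.get_finger_gap(),manip.get_contact_force().round(1))
for k in np.r_[np.arange(.7,4,.7),4.0,4.13]:
    manip.line_to(pegW(k,80),rot=down(jaw(k)),rate=.04)
    print(round(k,2),manip.get_contact_force().round(1),round(manip.get_finger_gap(),4))
print(manip.get_time_s(),(manip.get_tool_pos()-pegW(4.13,80)).round(4))
S=snap("scene","s7",SB);T=snap("top","t7",TB)
```

```text
[ 0.6  0.2 -0.3]
0.012594499892485714 [-2.2 -0.1  7. ]
0.7 [-2.8  0.3  8.9] 0.0127
1.4 [ 0.7 -0.2  7.3] 0.0125
2.1 [-0.5 -0.3  9.5] 0.0124
2.8 [-0.9 -0.7 11.6] 0.0125
3.5 [-1.4 -1.1  9.9] 0.0126
4.0 [-1.2 -1.1 10.7] 0.0126
4.13 [-1.6 -2.1 12.5] 0.0125
32.7 [ 0.001  -0.0002  0.001 ]
```

View pics/s7.png

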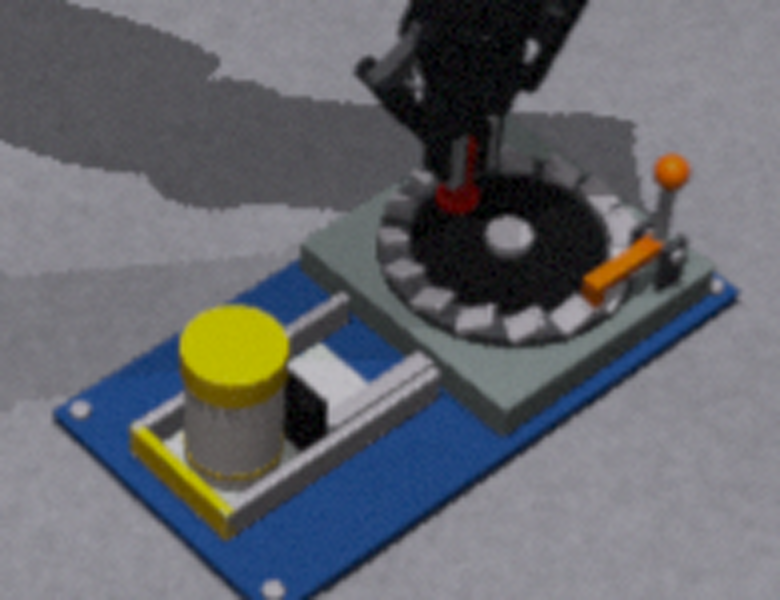

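View pics/t7.png

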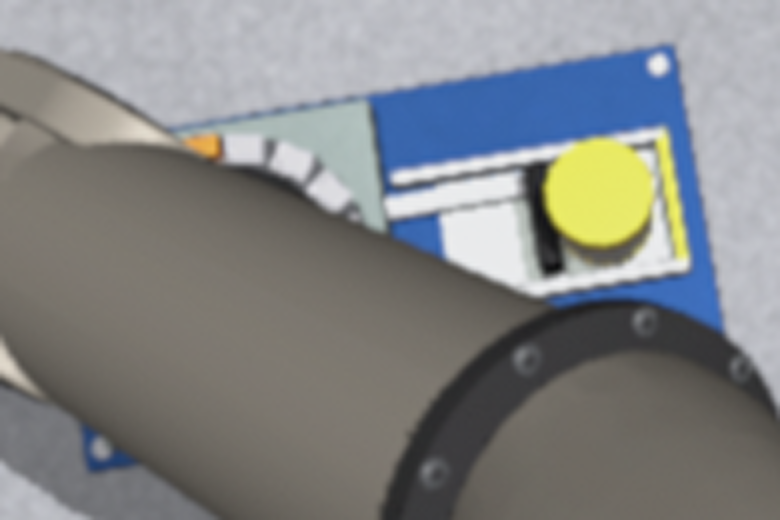

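The jar has been pushed forward and the pawl is down. I'll release the peg, retreat and measure.

Run:
```python
from h import *
manip.command_gripper(0.034)
manip.line_to(manip.get_tool_pos()+[0,0,.10],rate=.2)
manip.move_to([.40,.33,.25],down(jaw(4.13)))
print(manip.get_time_s())
S=snap("scene","s8",SB);T=snap("top","t8",TB)
cv2.imwrite("pics/s8f.png",S["pixels"])
def red(c,b):
    x0,y0,x1,y1=b;p=c["pixels"].astype(int);m=np.zeros(p.shape[:2],np.uint8)
    m[y0:y1,x0:x1]=((p[...,2]>90)&(p[...,1]<70)&(p[...,0]<70))[y0:y1,x0:x1]
    ys,xs=np.nonzero(m);return xs.mean(),ys.mean(),xs.min(),xs.max(),ys.min(),ys.max()
print(red(T,(175,230,255,320)),red(S,(355,170,425,240)))
for k in (3.75,4,4.13,4.25,4.5):
    P=[pegW(k,z) for z in (39,59,79)]; print(k,proj(T,P).round(1).tolist(),proj(S,P).round(1).tolist())
bs=lidmask(S,(295,180,400,320),28);bt=lidmask(T,(280,220,328,300),30)
x0=W(0,-110,0)[:2]; print(bt,bs)
for j in (jarfit([T],[bt],x0,.01),jarfit([S],[bs],x0,.01)): print(j,(j[0]-f[:2])*1000)
```

```text
34.625
(np.float64(212.744), np.float64(299.8), np.int64(182), np.int64(220), np.int64(251), np.int64(307)) (np.float64(388.9021739130435), np.float64(201.16304347826087), np.int64(374), np.int64(424), np.int64(184), np.int64(226))
3.75 [[217.8, 301.8], [215.8, 300.5], [213.8, 299.2]] [[377.2, 200.9], [377.9, 193.8], [378.6, 186.6]]
4 [[215.7, 302.2], [213.7, 300.9], [211.6, 299.6]] [[378.7, 200.0], [379.4, 192.9], [380.1, 185.7]]
4.13 [[214.5, 302.3], [212.5, 301.0], [210.4, 299.8]] [[379.5, 199.5], [380.2, 192.5], [380.9, 185.2]]
4.25 [[213.5, 302.4], [211.4, 301.1], [209.3, 299.8]] [[380.2, 199.1], [381.0, 192.1], [381.7, 184.8]]
4.5 [[211.3, 302.3], [209.2, 301.1], [207.1, 299.8]] [[381.9, 198.4], [382.7, 191.4], [383.5, 184.1]]
[289.5 249.5 317.5 277.5] [309.5 225.5 337.5 252.5]
(array([ 0.54249534, -0.01390585]), array([ 0.2, -0.3, -0.2,  0.3])) [  -2.45304055 -107.77774493]
(array([ 0.54201692, -0.01614357]), array([ 0.1, -0. , -0.1,  0. ])) [  -2.93146459 -110.01546114]
```

View pics/s8.png

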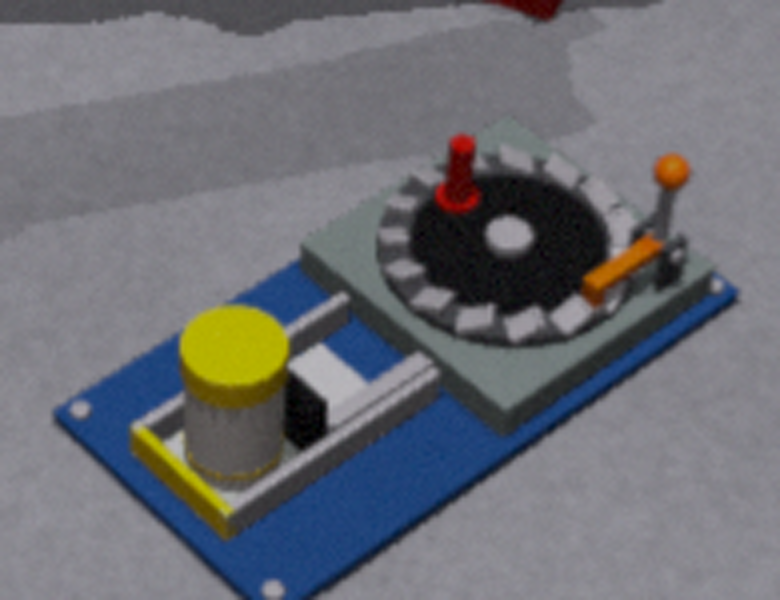

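View pics/t8.png

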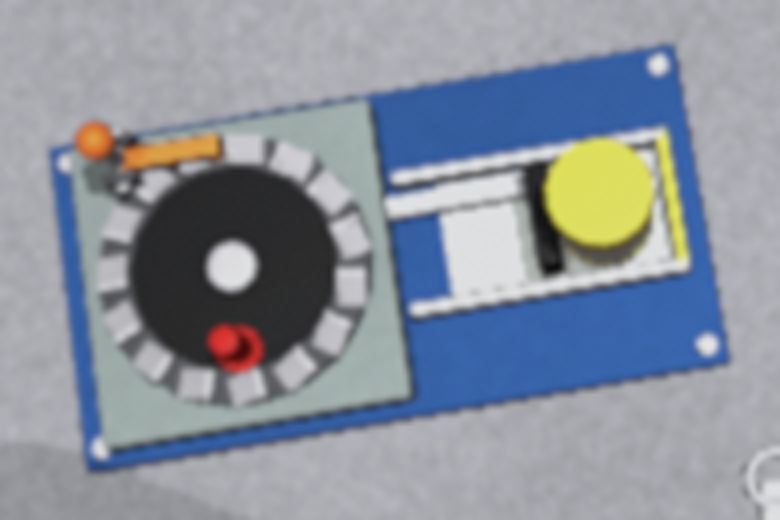

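View pics/s8f.png

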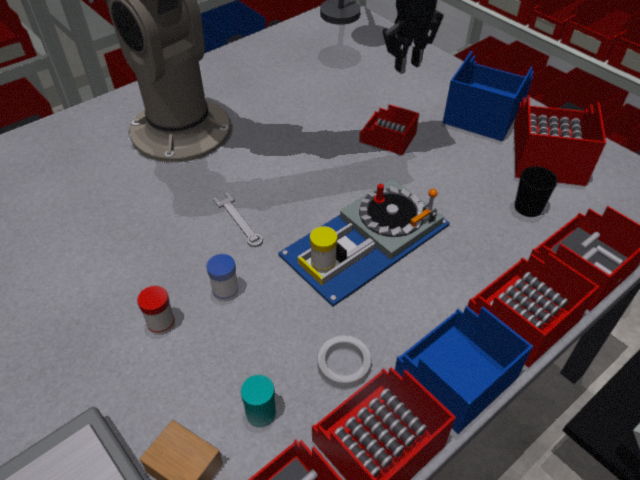

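Run:
```python
from station import manip
manip.sign_off(); print(manip.get_time_s())
```

```text
the job is handed in; nothing more can be done
the job is handed in; nothing more can be done
```

The jar feeder job is done as asked and handed in at about 35 s on the robot's clock.

**What I did:** I flipped the pawl off the teeth and wound the knob back from about 6 clicks. It met the home stop firmly, with the push force rising to about 11 N. I then stood the yellow-lid jar in the lane, let go of it, flipped the pawl back and advanced the knob four clicks.

**Last checks before hand-in:**
- **Knob:** the peg sits at about 4.05–4.12 clicks in both camera views. I aimed slightly past four so the pawl would drop.
- **Pawl:** it lies level on the teeth, with the ball where it was at the start.
- **Jar:** it stands upright between the pusher and the lip. Its axis is at feeder y of −108 mm from the top camera and −110 mm from the scene camera. At the peg's measured angle I expected about −111 mm, so they disagree by 1–3 mm, which I put down to measurement error.
- **Surroundings:** the blue, red and turquoise jars stand where they were. The arm is clear of everything.

I did not pull the knob backwards to test that the pawl holds it.

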